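# Weigh the coffee jar on the baker's balance

## Robot

A 6-joint arm with a two-finger parallel gripper is mounted at the origin on a cart in front of the work surface, level with it; the furniture and walls round the work are solid. World frame = base frame: x ahead of the robot, y to its left, z up, the work surface at z = 0. Lengths are in m, angles in rad, forces in N, time in s.
With the tool pointing down it reaches from about 0.425 to 1.125 m from the base axis. Payload 14.9 kg.
Tool frame: the origin (TCP) lies at the very end of the fingers, on their centre line; the grasp point (between the pads) lies 19 mm behind it; z points along the fingers, x is the direction in which the jaws open and shut, and the axes are right-handed (so a half turn about z gives the same grasp; the last joint's range is limited). The gripper opens to 91 mm and grips with 3 to 60 N. Pads are 32 mm wide; open, the fingers measure 118 mm over their backs; the gripper's body (76 mm by 178 mm) begins 60 mm behind the grasp point.
Start: joints at [-1.335, 0.379, 1.734, -0, 1.028, -0.033], TCP at [0.186, -0.675, 0.214] pointing down, gripper open.
Joint ranges: [-2.77, 2.77], [-0.74, 2.19], [0, 2.66], [-1.06, 4.2], [0.31, 2.87], [-3.08, 3.08]. Speed limits (rad/s): [1.89, 1.89, 2.39, 3.14, 3.14, 3.14].

## Interface

Orientations are given as a 3x3 rotation matrix whose columns are the frame's x, y, z axes.
In Python, from station import get_state, camera, hand_in, boxes_of gives the robot as it stands.
- The arm moves only by the tool send_rows, never from a script. Its arguments are lists of equal length, an entry for each row: "grip": the opening, from -1 (shut) to 1 (fully open); "linear": the shift along the tool's x, y, z each as a share of 0.1 m, from -1 to 1, a list of three; "yaw": the turn about the tool's z as a share of 90 degrees, from -1 to 1. In form: {"grip": [grip, ...], "linear": [[tx, ty, tz], ...], "yaw": [yaw, ...]}. A call has 1 to 10 rows; each row is the pose to reach, as a shift and turn from the pose commanded when the call began, along the tool's axes at that moment; what a row does not reach only later rows make up. A row lasts 1/8 s, in which the tool goes at most 62.5 mm and 10.7 degrees, less where a joint would pass 70% of its speed; a pose out of reach is approached as far as the arm can. A call with a number of a shift or a turn outside -1 to 1 is refused whole. A call with a gripper value outside its range is refused whole. The fingers move at their own pace and stop on an object; the grip force is fixed at half the most. Time passes only in rows, so rows that repeat a pose let the fingers close. It gives the time, the measured TCP pose, the force and the opening at its end, in the units of the state.
- get_state(): the state, without advancing time (a new reading comes with each control period).
- camera(name): name is "side" or "top"; returns a dict with "color" (420x560x3 uint8, red, green, blue), "mtx" (3x3 intrinsics, pixels), "origin" and "attitude" of the camera in the world. Camera axes: x right, y down, z forward; pixel columns grow to the right and rows downward; lengths in m; the calibration is good to about 2 mm. A picture is of the moment at which its call begins. There is no depth.
- hand_in(): hands the job in, once; it reports no verdict.
Trained networks look in a picture, given as the dict that the camera call returned (one of the last four; its "shot" number tells which), for a name from the list of things; names that differ only in an ending like _2 or _b are one class to them, and where a whole thing is asked for, a point or a joint stands for the part that bears it (a point fixed in the world has none). Each returns a list of dicts, best first, with "score" (0 to 1); they miss things now and then, are a little off and sometimes report something else, mostly with a low value. They report only what shows in the picture. A call takes as long as a camera call. They do not tell look-alikes from the thing itself.
- boxes_of(picture, name): "uv" ([column, row] in pixels, amid what is visible of it).
The state is a dict: "time_s": time; "qpos": joint angles; "qd": joint speeds; "effort": joint torques, N m; "eef_pos": TCP position; "orientation": TCP orientation; "wrist_force": force on the tool from outside, world axes, zero at the start; "wrist_torque": the same for the moment, N m; "gripper_width": opening from 0.0 (shut) to 1.0 (fully open).
Only numpy, scipy, OpenCV 4.12 (cv2) and the standard library are available. Lean on these libraries where they do the work, as an engineer would, in place of code of your own. Each camera call takes 0.05 s, during which the arm holds its last target.

## Task

Weigh the full coffee jar that stands on the left platter of the baker's balance: gently stand whichever of the two steel weights suits it on the right platter, then slide the poise along the front bar until the beam floats level with nothing touching it. The knife edges are delicate, so never push or lean on any part of the balance with more than 20 N or drop a weight on it, and leave the jar and the other things on the worktop where they are.

Things in the scene. Friction and masses are not known exactly. Their poses are not given: they have to be found in the camera images.
- scale: white baker's balance, base 150x300 mm, fixed; origin on the worktop under its middle, x to the back, y to its left platter. Beam pivot 85 mm above the origin, along x. Platters 130 mm left and right of it; poise bar along y, at x = -110 mm. Beam, platters and bar move together; the platters stay horizontal, and where a load stands on one does not matter
- beam (a joint): tip of the beam, rad: 0 level, positive when the right platter is down, range -0.10 to 0.10 (stops); starts at -0.10, jar down. Damped, settles in about 2.5 s. Near level 1 g too much on a platter tips it by about 0.004 rad, 1 mm of poise travel by about 0.010 rad; over about 24 g out of balance it lies on a stop
- poise (a joint): place of the poise on the bar, m, -0.10 to 0.10: 0 in the middle, where it counts nothing; grows towards the right platter. It weighs 300 g: each 0.01 m right of the middle counts as 23.1 g on the right platter, left of it as much less. Stiff (about 2 N of friction), stays where left. Pushing it tips the beam, so judge the balance with nothing touching
- poise_knob (a point): middle of the poise's upright steel knob, a round pin 16 mm across; it reaches 19 mm above this point and 19 mm below it, down to the top of the poise's block (26x26 mm). z points up from the beam, y along the bar to the left. 45 mm above the level of the pivot, so it shifts up to 5 mm along the bar's line as the beam tips: leave it that room. Push it sideways along the bar
- left_platter (a point): centre of the upper face of the left platter, a steel disc 140 mm across with a thin black mat and a rim 4 mm high, 121 mm above the worktop when level; the jar stands on it
- right_platter (a point): centre of the upper face of the right platter, the same disc, empty, for the weights. Pressed down, it yields once the force exceeds the weight by which the left side is heavier (3 to 8.5 N while empty, poise included), and meets a hard stop 26 mm below its highest place
- jar: the coffee jar, glass with a round wooden lid, 66x66x106 mm, origin under its foot; between 280 and 640 g, not known beforehand; stands on the left platter and stays there
- small_weight_centre (a point): centre (half-way up, 26 mm above its foot) of the smaller 200 g steel weight: an upright cylinder 30 mm across and 36 mm tall with a small round knob 18 mm across on top, 52 mm tall in all; stands on the worktop; z up. Grip it round the cylinder.
- small_weight: the same 200 g weight; origin under its foot
- large_weight_centre (a point): centre (half-way up, 32 mm above its foot) of the larger 500 g steel weight: an upright cylinder 41 mm across and 48 mm tall with a small round knob 24 mm across on top, 64 mm tall in all; stands on the worktop; z up. Grip it round the cylinder.
- large_weight: the same 500 g weight; origin under its foot
- mug_teal: teal mug, 68x99x73 mm, a bystander
- jug_brown: small brown jug, 62x90x93 mm, a bystander
- oval_dish: oval dish, 117x189x22 mm, a bystander
- sugar_bowl: silver sugar bowl, 68x68x70 mm, a bystander
- shot_amber_5: small amber glass, 39x39x52 mm, a bystander
- glass_cup_3: pressed glass coffee cup, 45x77x51 mm, a bystander
- tea_spoon: tea spoon, 130x26x11 mm, a bystander
Not all that is in view belongs to the job. What is shaped like the large_weight but green or yellow is not meant.

How it is judged:
By the outcome, as a careful person would: the job done as asked, in the order asked, and still so for the second after the job is handed in, with the robot touching nothing.
It also fails if it takes over 72 s, if anything falls off the work surface, if the arm or the gripper's body presses on something with over 40 N, if the wrist force passes 120 N, or if a joint passes its speed limit or range.

## Working session

There is one attempt and no reset: what is moved stays moved. The work goes in short steps, Python scripts to look and compute and a tool call to move; the robot and the scene stay as the last step left them, time stands still between calls to the robot, and variables do not carry over. Pictures are saved under pics/ and viewed, and the job is handed in when it is done.

Besides the shell and the picture viewer there is one more tool, called after "Emit:" as name(argument=value, ...), one argument or row to a line, values as JSON. send_rows: Moves the arm, as the interface text tells. Shift numbers are shares of 0.1 m and turn numbers shares of 90 degrees, none past 1 either way. Its arguments: {"type":"object","properties":{"grip":{"type":"array"},"linear":{"type":"array"},"yaw":{"type":"array"}},"required":["grip","linear","yaw"]}

```bash
mkdir -p pics; ls
cat > h.py <<'E'
import numpy as np, cv2
from station import get_state, camera, hand_in, boxes_of
def save(p,n): cv2.imwrite('pics/'+n,cv2.cvtColor(p['color'],cv2.COLOR_RGB2BGR))
def ray(p,uv):
    K=np.array(p['mtx']);R=np.array(p['attitude']);d=R@np.linalg.solve(K,[uv[0],uv[1],1.]);return np.array(p['origin']),d/np.linalg.norm(d)
def atz(p,uv,z):
    o,d=ray(p,uv);return o+d*(z-o[2])/d[2]
def proj(p,X):
    R=np.array(p['attitude']);c=R.T@(np.array(X)-np.array(p['origin']));q=np.array(p['mtx'])@c;return q[:2]/q[2]
def tri(L):
    A=np.zeros((3,3));b=np.zeros(3)
    for p,uv in L:
        o,d=ray(p,uv);M=np.eye(3)-np.outer(d,d);A+=M;b+=M@o
    X=np.linalg.solve(A,b);return X,[np.linalg.norm((np.eye(3)-np.outer(d,d))@(X-o)) for o,d in (ray(p,uv) for p,uv in L)]
E
python3 - <<'E'
from h import *
s=get_state();print(s)
ps={}
for n in('side','top'):
    p=camera(n);save(p,n+'0.png');ps[n]=p
    print(n,p['mtx'],p['origin'],p['attitude'])
for nm in ['scale','poise_knob','left_platter','right_platter','jar','small_weight_centre','large_weight_centre','small_weight','large_weight','poise','beam']:
    for n in ps:
        print(nm,n,[(np.round(b['uv'],1).tolist(),round(b['score'],2)) for b in boxes_of(ps[n],nm)[:4]])
print(get_state()['time_s'])
E
```

```text
pics
{'time_s': 0.0, 'qpos': array([-1.33531873e+00,  3.79410326e-01,  1.73476682e+00, -3.76036953e-05,
        1.02852546e+00, -3.32897397e-02]), 'qd': array([-1.72639735e-03, -4.02140834e-04,  2.75657387e-06,  1.72543330e-04,
        5.64394158e-04,  3.53264071e-04]), 'effort': array([-5.32792292e-04, -7.63724113e+01, -4.34370697e+01,  6.50258269e-02,
        4.22731542e-02, -4.70968280e-05]), 'eef_pos': array([ 0.18578074, -0.6744852 ,  0.21329394]), 'orientation': array([[ 2.65561792e-01, -9.64093798e-01, -2.90280437e-04],
       [-9.64093202e-01, -2.65561951e-01,  1.07180706e-03],
       [-1.11040998e-03, -4.77360791e-06, -9.99999383e-01]]), 'wrist_force': array([ 0.23791886, -0.32641386, -0.3793541 ]), 'wrist_torque': array([-0.00841143, -0.02642111,  0.02887724]), 'gripper_width': 0.9964878642377388}
side [[535.46803109   0.         280.51944262]
 [  0.         535.46803109 214.93043814]
 [  0.           0.           1.        ]] [-0.03337148 -1.2400172   0.77161076] [[ 0.90959098 -0.18038391  0.37430721]
 [-0.41549368 -0.3882777   0.82256029]
 [-0.0030415  -0.9037157  -0.4281
[... 748 characters left out ...]
mall_weight_centre top [([443.9, 225.4], 0.73)]
large_weight_centre side [([305.7, 284.6], 0.95), ([345.8, 299.6], 0.94), ([333.5, 275.9], 0.82)]
large_weight_centre top [([136.5, 252.2], 0.72), ([398.0, 206.6], 0.57), ([369.0, 217.9], 0.55), ([371.9, 196.7], 0.43)]
small_weight side [([305.5, 315.1], 0.8), ([353.2, 338.6], 0.58)]
small_weight top []
large_weight side [([301.6, 286.1], 0.87), ([344.4, 302.7], 0.81), ([336.2, 278.5], 0.64)]
large_weight top [([399.1, 206.2], 0.52), ([367.4, 197.6], 0.49), ([368.0, 222.7], 0.44)]
poise side [([322.8, 225.4], 0.38)]
poise top [([268.5, 223.4], 0.49), ([241.0, 177.4], 0.2)]
beam side [([322.0, 226.9], 0.86)]
beam top [([306.1, 188.0], 0.62)]
1.2
```

View pics/side0.png

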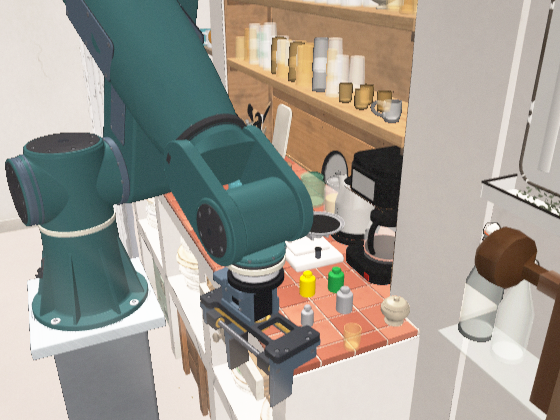

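View pics/top0.png

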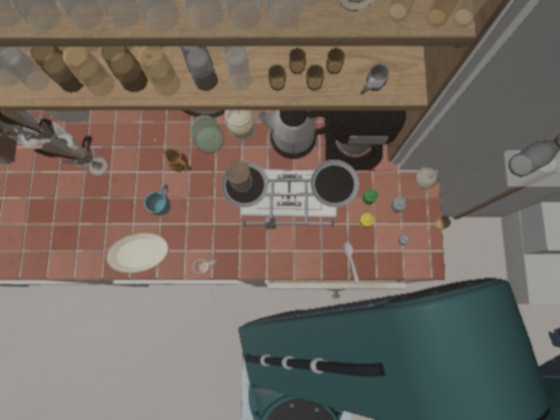

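Run:
```python
import cv2
for n,(x0,x1,y0,y1) in {'side0':(200,400,160,360),'top0':(180,470,120,280)}.items():
    im=cv2.imread(f'pics/{n}.png')[y0:y1,x0:x1]
    f=3 if n[0]=='s' else 2.7
    cv2.imwrite(f'pics/{n}z.png',cv2.resize(im,None,fx=f,fy=f,interpolation=cv2.INTER_CUBIC))
```

```text
(no output)
```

View pics/side0z.png

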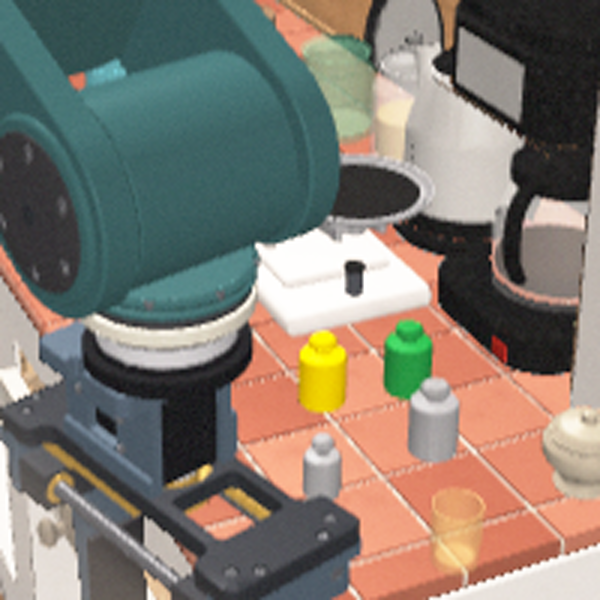

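View pics/top0z.png

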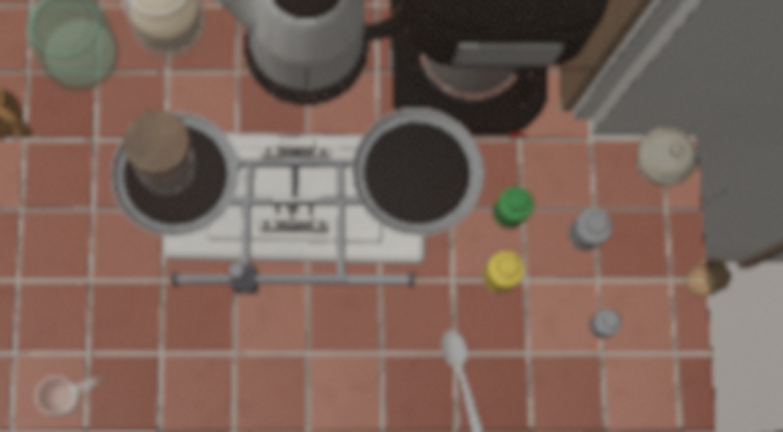

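Run:
```python
from h import *
p={n:camera(n) for n in('side','top')}
# centre points: large/small
B={}
for nm in ['large_weight_centre','small_weight_centre','right_platter']:
    for n in p: B[nm,n]=boxes_of(p[n],nm); print(nm,n,[(np.round(b['uv'],1).tolist(),round(b['score'],2)) for b in B[nm,n][:4]])
print('small',tri([(p['side'],(308.2,314)),(p['top'],(404.3,240.))]))
for s in ([345.8,299.6],):
  for t in ([398,206.6],[399.1,206.2]): print('large',tri([(p['side'],s),(p['top'],t)]))
for s,t in (([308.,285],[367.5,218.6]),([336.5,278],[370.3,196.7])): print('dec',tri([(p['side'],s),(p['top'],t)]))
print('Rplat', tri([(p['side'],(326.4,225.6)),(p['top'],(335,184.5))]))
for z in (.121,.134): print('Rp',z,atz(p['top'],(335,184.),z), 'Lp', atz(p['top'],(245.5,184),.255-z if 0 else .242-z))
for uv in ((243.5,223.2),(333.5,223),(270,223)): print(uv,atz(p['top'],uv,.085+.03))
for uv in ((349.5,244),(440,228),(425,178),(440,280),(330,235)): print(uv,atz(p['top'],uv,0.03))
# edges of base
print(get_state()['time_s'])
```

```text
large_weight_centre side [([334.5, 279.8], 0.7), ([346.3, 297.0], 0.63), ([306.9, 283.5], 0.58)]
large_weight_centre top [([366.0, 220.6], 0.74), ([369.4, 196.3], 0.61), ([398.8, 203.8], 0.56)]
small_weight_centre side [([309.0, 312.5], 0.51)]
small_weight_centre top [([249.8, 187.6], 0.73), ([402.1, 236.8], 0.49)]
right_platter side [([322.4, 223.0], 0.62)]
right_platter top [([334.5, 184.0], 0.7)]
small (array([ 0.44693619, -0.3301259 ,  0.02877771]), [np.float64(0.003430686051682263), np.float64(0.0034306860516822497)])
large (array([ 0.55299647, -0.31727905,  0.02949611]), [np.float64(0.006018570623327795), np.float64(0.00601857062332782)])
large (array([ 0.55272136, -0.31972242,  0.03145882]), [np.float64(0.004861051214663578), np.float64(0.0048610512146636635)])
dec (array([ 0.50861837, -0.21924643,  0.02818778]), [np.float64(0.001332167547397612), np.float64(0.0013321675473975186)])
dec (array([ 0.58010666, -0.23067429,  0.03535644]), [np.float64(0.0029920562756082228), np.float64(0.0029920562756082366)])
Rplat (array([ 0.60187748, -0.11569478,  0.12661775]), [np.float64(0.011051232174175413), np.float64(0.011051232174175573)])
Rp 0.121 [ 0.59419223 -0.11211835  0.121     ] Lp [0.59435203 0.14666854 0.121     ]
Rp 0.134 [ 0.59061389 -0.11067801  0.134     ] Lp [0.59793213 0.14808583 0.108     ]
(243.5, 223.2) [0.48028552 0.15070669 0.115     ]
(333.5, 223) [ 0.4807781  -0.10606905  0.115     ]
(270, 223) [0.48083951 0.07507595 0.115     ]
(349.5, 244) [ 0.43133658 -0.16210043  0.03      ]
(440, 228) [ 0.48032353 -0.43918044  0.03      ]
(425, 178) [ 0.63843754 -0.40340803  0.03      ]
(440, 280) [ 0.32355868 -0.42827966  0.03      ]
(330, 235) [ 0.45886407 -0.10360787  0.03      ]
1.6
```

Run:
```python
from h import *
p={n:camera(n) for n in('side','top')}
print('shelf corner',tri([(p['side'],(408,130)),(p['top'],(427,105))]))
print('jug shelf corner',tri([(p['side'],(440,330)),(p['top'],(507,176))]))
print('pillar base',atz(p['side'],(392,292),0),atz(p['top'],(398,168),0))
print('coffee maker front',atz(p['top'],(350,168),0), atz(p['top'],(350,160),0.05))
t=p['top']['color'];cv2.imwrite('pics/t1.png',cv2.resize(cv2.cvtColor(t[185:265,330:450],cv2.COLOR_RGB2BGR),None,fx=6,fy=6,interpolation=cv2.INTER_NEAREST))
s=p['side']['color'];cv2.imwrite('pics/s1.png',cv2.resize(cv2.cvtColor(s[205:335,285:385],cv2.COLOR_RGB2BGR),None,fx=4.5,fy=4.5,interpolation=cv2.INTER_NEAREST))
for c in ((.556,-.319),):
  for n in p:
    print(n,[np.round(proj(p[n],(*c,z)),1).tolist() for z in(0,.032,.048,.064)])
print(get_state()['time_s'])
```

```text
shelf corner (array([ 0.70281403, -0.29330579,  0.4238313 ]), [np.float64(0.009882381096467734), np.float64(0.009882381096467477)])
jug shelf corner (array([ 0.60690167, -0.60218153,  0.12629809]), [np.float64(0.00988960317721541), np.float64(0.009889603177215397)])
pillar base [ 0.70908878 -0.30085524  0.        ] [ 0.6805136  -0.32886226  0.        ]
coffee maker front [ 0.68062679 -0.17481249  0.        ] [ 0.69066907 -0.16810074  0.05      ]
side [[344.3, 310.4], [344.9, 299.5], [345.2, 293.9], [345.5, 288.3]]
top [[396.9, 205.9], [399.4, 203.6], [400.8, 202.5], [402.2, 201.3]]
1.7
```

View pics/t1.png

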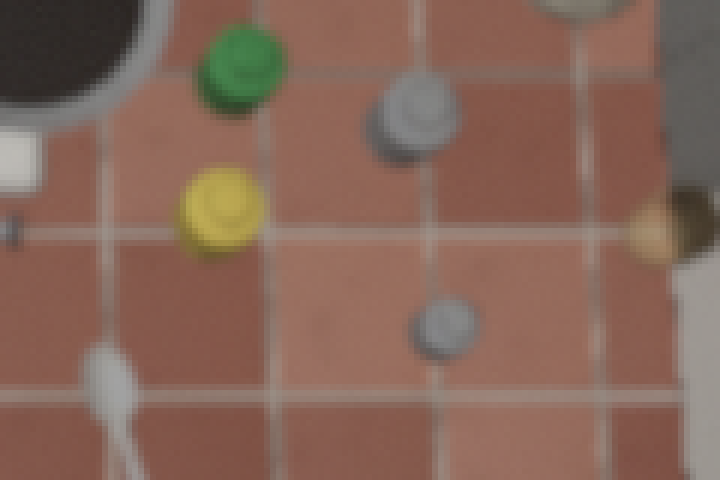

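View pics/s1.png

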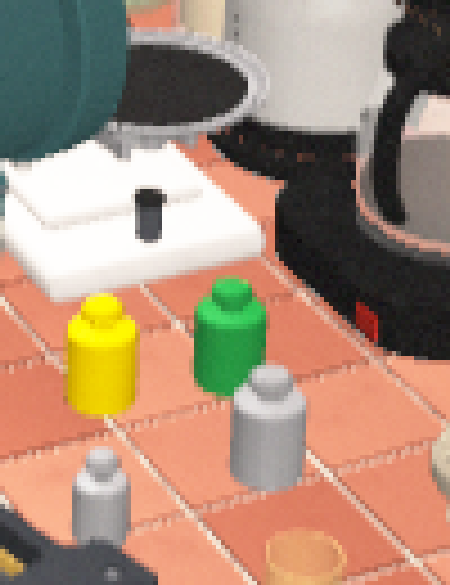

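Emit:
send_rows(
  grip=[0.4,0.4,0.4],
  linear=[
    [-0.4,-0.5,0],
    [-0.8,-1,0],
    [-0.8,-1,0],
  ],
  yaw=[0.1,0.171,0.171],
)

```text
time_s: 2.08
eef_pos: [0.2627, -0.5686, 0.214]
orientation: [[0.001, -1.0, -0.0], [-1.0, -0.001, 0.001], [-0.001, 0.0, -1.0]]
wrist_force: [0.3, -0.1, 0.9]
gripper_width: 0.716
```

Emit:
send_rows(
  grip=[0.4,0.4,0.4],
  linear=[
    [-0.5,-0.5,0],
    [-0.9,-1,0],
    [-0.9,-1,0],
  ],
  yaw=[0,0,0],
)

```text
time_s: 2.45
eef_pos: [0.3629, -0.4799, 0.2142]
orientation: [[0.004, -1.0, 0.0], [-1.0, -0.004, -0.0], [0.0, -0.0, -1.0]]
wrist_force: [0.7, -0.6, 0.5]
gripper_width: 0.7
```

Emit:
send_rows(
  grip=[0.4,0.4,0.4],
  linear=[
    [-0.5,-0.5,0],
    [-0.9,-1,0],
    [-0.9,-1,0],
  ],
  yaw=[0,0,0],
)

```text
time_s: 2.82
eef_pos: [0.4629, -0.3903, 0.2141]
orientation: [[0.003, -1.0, 0.0], [-1.0, -0.003, -0.0], [0.0, -0.0, -1.0]]
wrist_force: [-0.5, 0.7, -0.7]
gripper_width: 0.699
```

Emit:
send_rows(
  grip=[0.4,0.4,0.4],
  linear=[
    [-0.4,-0.5,0.2],
    [-0.7,-0.9,0.5],
    [-0.7,-0.9,0.5],
  ],
  yaw=[0,0,0],
)

```text
time_s: 3.2
eef_pos: [0.5515, -0.3201, 0.1616]
orientation: [[0.003, -1.0, -0.002], [-1.0, -0.003, 0.002], [-0.002, 0.002, -1.0]]
wrist_force: [0.3, -0.1, 0.2]
gripper_width: 0.703
```

Check alignment before descending.

Run:
```python
from h import *
print(get_state()['eef_pos'])
for n in('side','top'):
    p=camera(n);save(p,n+'2.png')
    if n=='side':
        cv2.imwrite('pics/s2.png',cv2.resize(cv2.cvtColor(p['color'][150:350,240:440],cv2.COLOR_RGB2BGR),None,fx=3,fy=3,interpolation=cv2.INTER_CUBIC))
        print(boxes_of(p,'large_weight_centre')[:3])
```

```text
[ 0.5515384  -0.32010285  0.16156813]
[{'uv': [336.5, 277.8], 'score': 0.84}, {'uv': [306.2, 282.5], 'score': 0.79}]
```

View pics/s2.png

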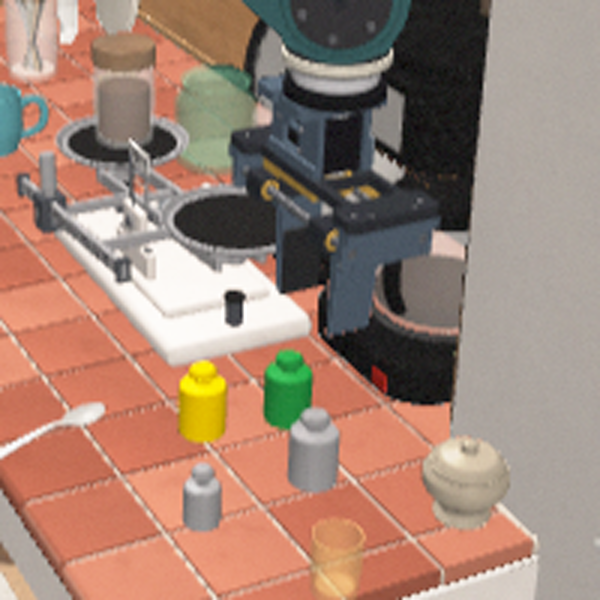

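View pics/top2.png

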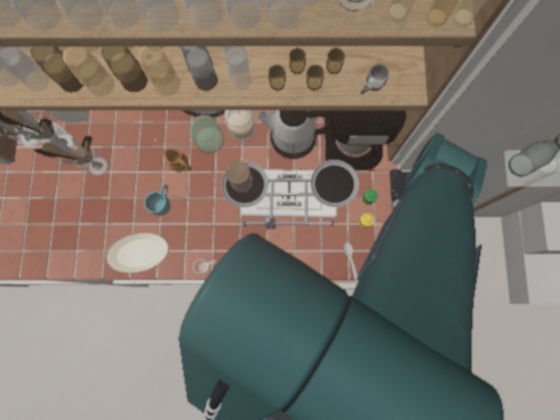

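Emit:
send_rows(
  grip=[0.4,0.4,0.4],
  linear=[
    [-0.02,-0.02,0.5],
    [-0.02,-0.02,0.9],
    [-0.02,-0.02,0.9],
  ],
  yaw=[0,0,0],
)

```text
time_s: 3.72
eef_pos: [0.5509, -0.3196, 0.0724]
orientation: [[-0.001, -1.0, -0.003], [-1.0, 0.001, 0.002], [-0.002, 0.003, -1.0]]
wrist_force: [-0.8, 0.9, -0.1]
gripper_width: 0.701
```

Run:
```python
from h import *
p=camera('side')
cv2.imwrite('pics/s3.png',cv2.resize(cv2.cvtColor(p['color'][200:350,260:420],cv2.COLOR_RGB2BGR),None,fx=4,fy=4,interpolation=cv2.INTER_CUBIC))
print(get_state()['wrist_force'])
```

```text
[ 0.51131787 -0.19797282  0.71579214]
```

View pics/s3.png

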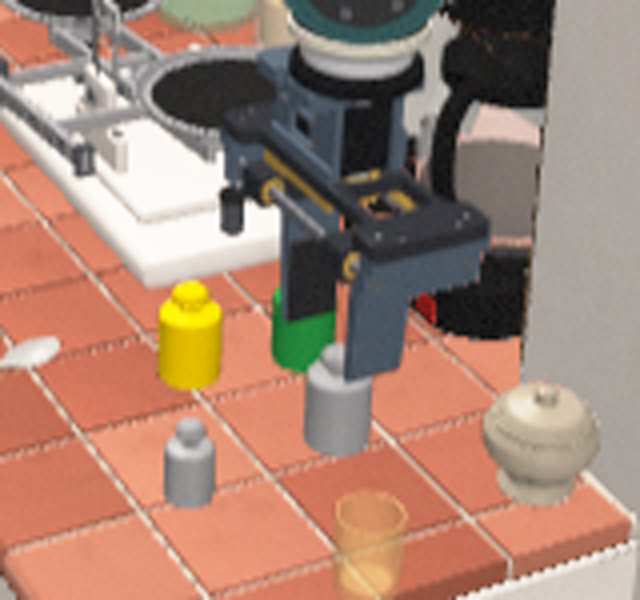

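Emit:
send_rows(
  grip=[0.4,0.4,0.4],
  linear=[
    [-0.02,-0.03,0.3],
    [-0.02,-0.03,0.59],
    [-0.02,-0.03,0.59],
  ],
  yaw=[0,0,0],
)

```text
time_s: 4.15
eef_pos: [0.5558, -0.3178, 0.0157]
orientation: [[-0.0, -1.0, -0.0], [-1.0, 0.0, 0.0], [-0.0, 0.0, -1.0]]
wrist_force: [0.8, 0.4, -0.4]
gripper_width: 0.697
```

Run:
```python
from h import *
p=camera('side')
cv2.imwrite('pics/s4.png',cv2.resize(cv2.cvtColor(p['color'][200:350,260:420],cv2.COLOR_RGB2BGR),None,fx=4,fy=4,interpolation=cv2.INTER_CUBIC))
print(get_state()['wrist_force'],proj(p,get_state()['eef_pos']))
```

```text
[ 0.07644539  0.05083179 -0.66437686] [344.55907395 304.51168859]
```

View pics/s4.png

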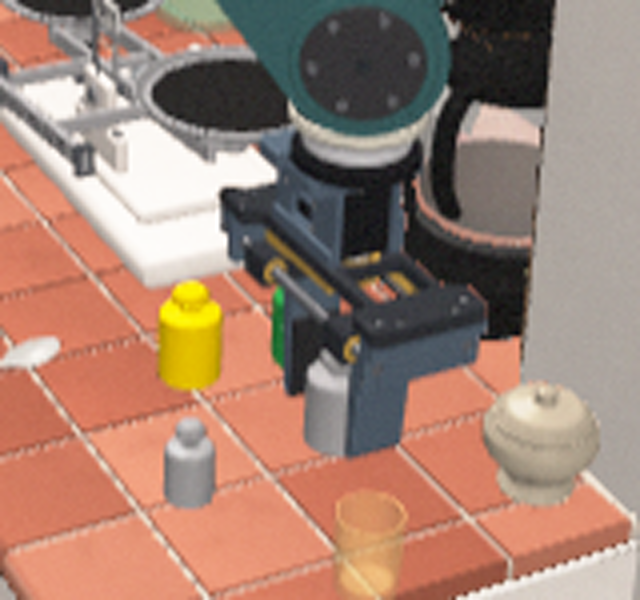

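The fingers straddle the grey weight at about (340,305). Closing.

Emit:
send_rows(
  grip=[0.2,0.0,-0.3,-0.5,-0.6,-0.6],
  linear=[
    [0,0,0],
    [0,0,0],
    [0,0,0],
    [0,0,0],
    [0,0,0],
    [0,0,0],
  ],
  yaw=[0,0,0,0,0,0],
)

```text
time_s: 4.95
eef_pos: [0.5564, -0.3173, 0.0159]
orientation: [[0.0, -1.0, 0.001], [-1.0, -0.0, -0.0], [0.0, -0.001, -1.0]]
wrist_force: [-2.5, 2.9, 10.2]
gripper_width: 0.443
```

Emit:
send_rows(
  grip=[-0.6,-0.6,-0.6,-0.6],
  linear=[
    [0,0,-0.1],
    [0,0,-0.5],
    [0,0,-1],
    [0,0,-1],
  ],
  yaw=[0,0,0,0],
)

```text
time_s: 5.45
eef_pos: [0.5579, -0.3183, 0.1191]
orientation: [[0.0, -1.0, 0.005], [-1.0, -0.0, -0.003], [0.003, -0.005, -1.0]]
wrist_force: [-0.4, -0.2, -4.4]
gripper_width: 0.445
```

Run:
```python
from h import *
s=get_state();p=camera('side');print(s['wrist_force'],s['gripper_width']*91,s['eef_pos'])
cv2.imwrite('pics/s5.png',cv2.resize(cv2.cvtColor(p['color'][150:350,240:440],cv2.COLOR_RGB2BGR),None,fx=3,fy=3,interpolation=cv2.INTER_CUBIC))
for n in('side',):
    for nm in('poise_knob','left_platter','right_platter','poise','scale'): print(nm,[(np.round(b['uv'],1).tolist(),round(b['score'],2)) for b in boxes_of(p,nm)[:3]])
print(tri([(p,(255.7,209)),(camera('top'),(270.5,221))]))
```

```text
[-0.37291816 -0.16304487 -4.39994686] 40.52325928576003 [ 0.55792538 -0.31829633  0.11905443]
poise_knob [([193.0, 195.0], 0.69), ([256.2, 213.8], 0.61), ([342.4, 263.6], 0.32)]
left_platter [([276.0, 196.2], 0.75), ([346.0, 265.8], 0.72)]
right_platter [([309.5, 225.8], 0.93)]
poise [([252.2, 211.1], 0.46)]
scale [([292.6, 231.3], 0.77)]
(array([0.48524375, 0.07332078, 0.12283741]), [np.float64(3.860873331743242e-05), np.float64(3.8608733317607654e-05)])
```

View pics/s5.png

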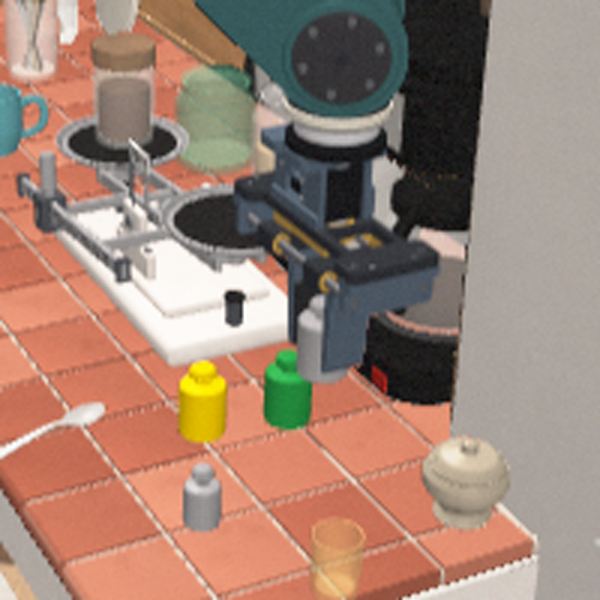

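Emit:
send_rows(
  grip=[-0.6,-0.6,-0.6,-0.6],
  linear=[
    [0,0,-0.4],
    [-0.3,-0.1,-0.8],
    [-0.7,-0.27,-0.9],
    [-1,-0.27,-0.9],
  ],
  yaw=[0,0,0,0],
)

```text
time_s: 6.3
eef_pos: [0.584, -0.2159, 0.2055]
orientation: [[0.001, -1.0, 0.001], [-1.0, -0.001, -0.0], [0.0, -0.001, -1.0]]
wrist_force: [0.0, -0.8, -5.0]
gripper_width: 0.444
```

Emit:
send_rows(
  grip=[-0.6,-0.6,-0.6,-0.6],
  linear=[
    [-0.4,0,0],
    [-0.8,0,0],
    [-1,0,0],
    [-1,0,0],
  ],
  yaw=[0,0,0,0],
)

```text
time_s: 6.8
eef_pos: [0.5829, -0.1163, 0.2045]
orientation: [[0.002, -1.0, -0.001], [-1.0, -0.002, 0.0], [-0.0, 0.001, -1.0]]
wrist_force: [-0.9, -0.3, -4.2]
gripper_width: 0.439
```

Run:
```python
from h import *
s=get_state();p=camera('side');print(s['wrist_force'],s['gripper_width']*91,s['eef_pos'])
cv2.imwrite('pics/s6.png',cv2.resize(cv2.cvtColor(p['color'][120:320,220:420],cv2.COLOR_RGB2BGR),None,fx=3,fy=3,interpolation=cv2.INTER_CUBIC))
e=s['eef_pos'];print(proj(p,e),proj(p,[.5906,-.1107,.134]),proj(p,[.585,-.112,.134]))
```

```text
[-0.87690122 -0.26663344 -4.15738053] 39.93284198489233 [ 0.58285538 -0.11631618  0.20451463]
[317.0466197  201.53305519] [317.92442551 224.32169324] [316.30473067 224.90880127]
```

View pics/s6.png

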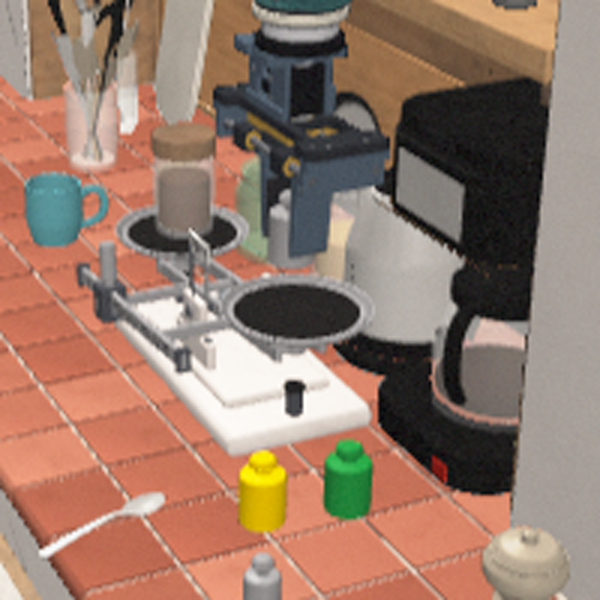

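Emit:
send_rows(
  grip=[-0.6,-0.6,-0.6,-0.6],
  linear=[
    [0,0,0.15],
    [0,0,0.35],
    [0,0,0.43],
    [0,0,0.43],
  ],
  yaw=[0,0,0,0],
)

```text
time_s: 7.35
eef_pos: [0.5824, -0.1173, 0.1608]
orientation: [[-0.0, -1.0, -0.002], [-1.0, 0.0, 0.0], [-0.0, 0.002, -1.0]]
wrist_force: [0.1, 0.0, -4.4]
gripper_width: 0.444
```

Emit:
send_rows(
  grip=[-0.6,-0.6,-0.6,-0.6,-0.6,-0.6,-0.6],
  linear=[
    [0,0,0.01],
    [0,0,0.02],
    [0,0,0.03],
    [0,0,0.04],
    [0,0,0.05],
    [0,0,0.06],
    [0,0,0.06],
  ],
  yaw=[0,0,0,0,0,0,0],
)

```text
time_s: 8.22
eef_pos: [0.5829, -0.1171, 0.1558]
orientation: [[0.0, -1.0, -0.0], [-1.0, -0.0, 0.0], [-0.0, 0.0, -1.0]]
wrist_force: [-0.4, 0.5, -5.2]
gripper_width: 0.441
```

Emit:
send_rows(
  grip=[-0.6,-0.6,-0.6,-0.6,-0.6],
  linear=[
    [0,0,0.01],
    [0,0,0.02],
    [0,0,0.03],
    [0,0,0.04],
    [0,0,0.04],
  ],
  yaw=[0,0,0,0,0],
)

```text
time_s: 8.85
eef_pos: [0.5829, -0.1171, 0.1518]
orientation: [[0.0, -1.0, -0.0], [-1.0, -0.0, 0.0], [-0.0, 0.0, -1.0]]
wrist_force: [-0.2, -0.9, -5.1]
gripper_width: 0.44
```

Emit:
send_rows(
  grip=[-0.6,-0.6,-0.6,-0.6],
  linear=[
    [0,0,0.01],
    [0,0,0.02],
    [0,0,0.02],
    [0,0,0.02],
  ],
  yaw=[0,0,0,0],
)

```text
time_s: 9.35
eef_pos: [0.583, -0.1171, 0.15]
orientation: [[0.0, -1.0, 0.0], [-1.0, -0.0, -0.0], [0.0, -0.0, -1.0]]
wrist_force: [-0.0, -0.5, -4.4]
gripper_width: 0.439
```

Emit:
send_rows(
  grip=[-0.6,-0.6,-0.6,-0.6],
  linear=[
    [0,0,0.01],
    [0,0,0.01],
    [0,0,0.01],
    [0,0,0.01],
  ],
  yaw=[0,0,0,0],
)

```text
time_s: 9.85
eef_pos: [0.583, -0.1172, 0.149]
orientation: [[0.0, -1.0, 0.0], [-1.0, -0.0, -0.0], [0.0, -0.0, -1.0]]
wrist_force: [-2.3, -0.5, 1.1]
gripper_width: 0.443
```

Emit:
send_rows(
  grip=[-0.6,-0.6,-0.6,-0.6],
  linear=[
    [0,0,0.01],
    [0,0,0.01],
    [0,0,0.01],
    [0,0,0.01],
  ],
  yaw=[0,0,0,0],
)

```text
time_s: 10.35
eef_pos: [0.583, -0.1173, 0.148]
orientation: [[0.0, -1.0, 0.0], [-1.0, -0.0, -0.0], [0.0, -0.0, -1.0]]
wrist_force: [-1.6, -3.7, 1.1]
gripper_width: 0.438
```

Emit:
send_rows(
  grip=[-0.6,-0.6],
  linear=[
    [0,0,-0.01],
    [0,0,-0.01],
  ],
  yaw=[0,0],
)

```text
time_s: 10.6
eef_pos: [0.583, -0.1172, 0.149]
orientation: [[0.0, -1.0, 0.0], [-1.0, -0.0, -0.0], [0.0, -0.0, -1.0]]
wrist_force: [-2.0, -3.3, 1.9]
gripper_width: 0.443
```

Emit:
send_rows(
  grip=[-0.05,0.0,0.1,0.3,0.3],
  linear=[
    [0,0,0],
    [0,0,0],
    [0,0,0],
    [0,0,0],
    [0,0,0],
  ],
  yaw=[0,0,0,0,0],
)

```text
time_s: 11.22
eef_pos: [0.583, -0.1171, 0.1489]
orientation: [[0.0, -1.0, 0.0], [-1.0, -0.0, 0.0], [-0.0, -0.0, -1.0]]
wrist_force: [0.7, 0.0, -0.1]
gripper_width: 0.649
```

Run:
```python
from h import *
s=get_state();p=camera('side');print(s['wrist_force'],s['gripper_width']*91,s['eef_pos'])
cv2.imwrite('pics/s7.png',cv2.resize(cv2.cvtColor(p['color'][120:320,220:420],cv2.COLOR_RGB2BGR),None,fx=3,fy=3,interpolation=cv2.INTER_CUBIC))
```

```text
[ 0.68932377  0.00685002 -0.07843878] 59.0594330277083 [ 0.58297707 -0.11708712  0.14893074]
```

View pics/s7.png

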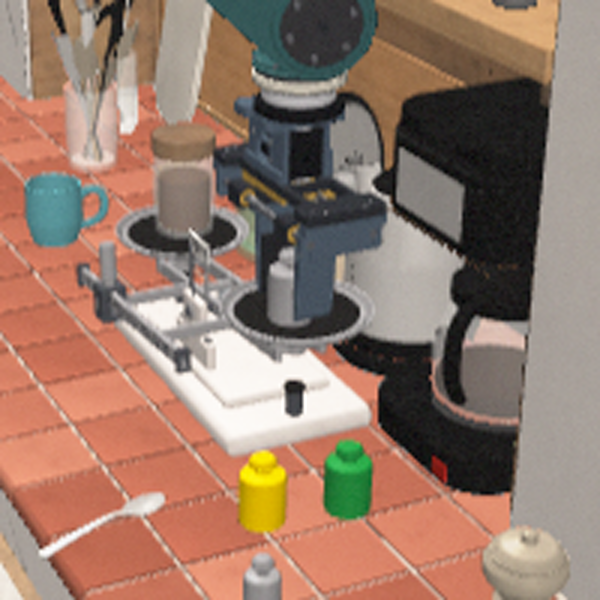

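Emit:
send_rows(
  grip=[0.3,0.3,0.3,0.3],
  linear=[
    [0,0,-0.2],
    [0,0,-0.7],
    [0,0,-1],
    [0,0,-1],
  ],
  yaw=[0,0,0,0],
)

```text
time_s: 11.78
eef_pos: [0.5845, -0.1175, 0.2529]
orientation: [[0.0, -1.0, 0.005], [-1.0, -0.0, -0.001], [0.001, -0.005, -1.0]]
wrist_force: [0.2, 0.7, -0.3]
gripper_width: 0.649
```

Emit:
send_rows(
  grip=[0.32,0.32,0.32,0.32],
  linear=[
    [-0.3,0.5,0],
    [-0.7,0.98,0],
    [-1,0.98,0],
    [-1,0.98,0],
  ],
  yaw=[0,0,0,0],
)

```text
time_s: 12.28
eef_pos: [0.4843, -0.0159, 0.249]
orientation: [[0.002, -1.0, 0.0], [-1.0, -0.002, 0.0], [-0.0, -0.0, -1.0]]
wrist_force: [-0.1, -0.4, -1.6]
gripper_width: 0.657
```

Run:
```python
from h import *
s=get_state();p=camera('side');t=camera('top');print(s['eef_pos'])
save(p,'ref_left_side.png');save(t,'ref_left_top.png')
cv2.imwrite('pics/s8.png',cv2.resize(cv2.cvtColor(p['color'][120:320,220:420],cv2.COLOR_RGB2BGR),None,fx=3,fy=3,interpolation=cv2.INTER_CUBIC))
for n in(p,t): print([(np.round(b['uv'],1).tolist(),round(b['score'],2)) for b in boxes_of(n,'poise_knob')[:3]])
```

```text
[ 0.48434601 -0.01588328  0.24901411]
[([322.0, 227.7], 0.56), ([257.4, 212.4], 0.49)]
[([265.9, 222.5], 0.59)]
```

View pics/s8.png

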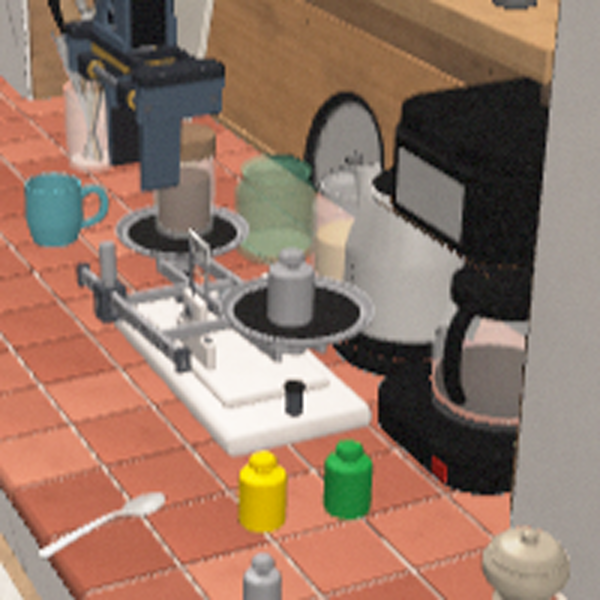

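View pics/ref_left_top.png

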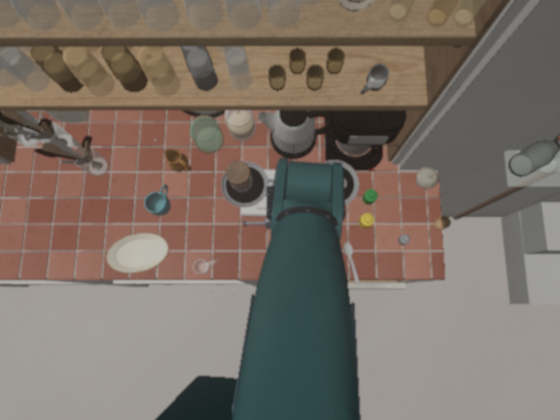

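Emit:
send_rows(
  grip=[0.35,0.35,0.35,0.35],
  linear=[
    [-0.5,0,0],
    [-0.88,0,0.3],
    [-0.88,0,0.8],
    [-0.88,0,0.8],
  ],
  yaw=[0,0,0,0],
)

```text
time_s: 12.98
eef_pos: [0.4829, 0.0703, 0.1663]
orientation: [[0.0, -1.0, -0.006], [-1.0, -0.0, -0.001], [0.001, 0.006, -1.0]]
wrist_force: [0.1, -0.3, 0.2]
gripper_width: 0.677
```

Run:
```python
from h import *
s=get_state();p=camera('side');print(s['eef_pos'],s['wrist_force'],proj(p,s['eef_pos']))
cv2.imwrite('pics/s9.png',cv2.resize(cv2.cvtColor(p['color'][120:270,200:350],cv2.COLOR_RGB2BGR),None,fx=4,fy=4,interpolation=cv2.INTER_CUBIC))
```

```text
[0.48292888 0.07032584 0.16626703] [ 0.14167735 -0.34601692  0.18029542] [254.98359407 195.73702528]
```

View pics/s9.png

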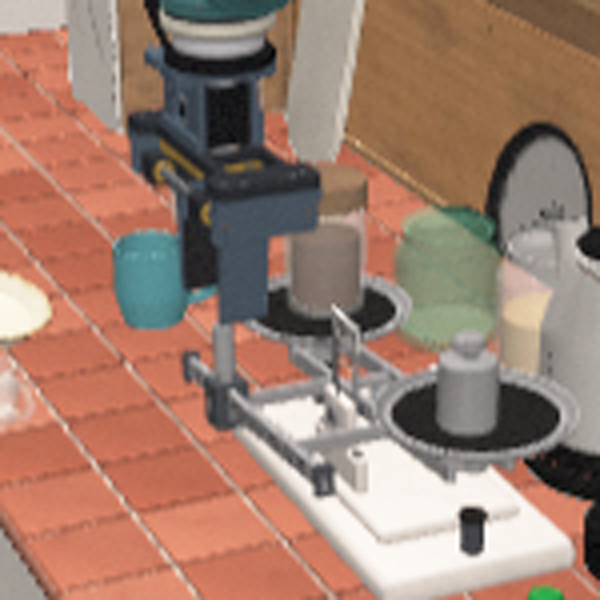

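Emit:
send_rows(
  grip=[0.35,0.35,0.35],
  linear=[
    [0,0,0.2],
    [0,0,0.4],
    [0,0,0.4],
  ],
  yaw=[0,0,0],
)

```text
time_s: 13.4
eef_pos: [0.4855, 0.0702, 0.1299]
orientation: [[-0.001, -1.0, 0.0], [-1.0, 0.001, -0.0], [-0.0, -0.0, -1.0]]
wrist_force: [0.2, -0.1, 0.5]
gripper_width: 0.673
```

Run:
```python
from h import *
s=get_state();p=camera('side');print(s['eef_pos'],s['wrist_force'],proj(p,s['eef_pos']))
cv2.imwrite('pics/s10.png',cv2.resize(cv2.cvtColor(p['color'][120:270,200:350],cv2.COLOR_RGB2BGR),None,fx=4,fy=4,interpolation=cv2.INTER_CUBIC))
save(p,'ref_left_side2.png')
```

```text
[0.48548639 0.07023539 0.12986538] [ 0.22756068 -0.13839321  0.54717843] [256.11215696 207.18253475]
```

View pics/s10.png

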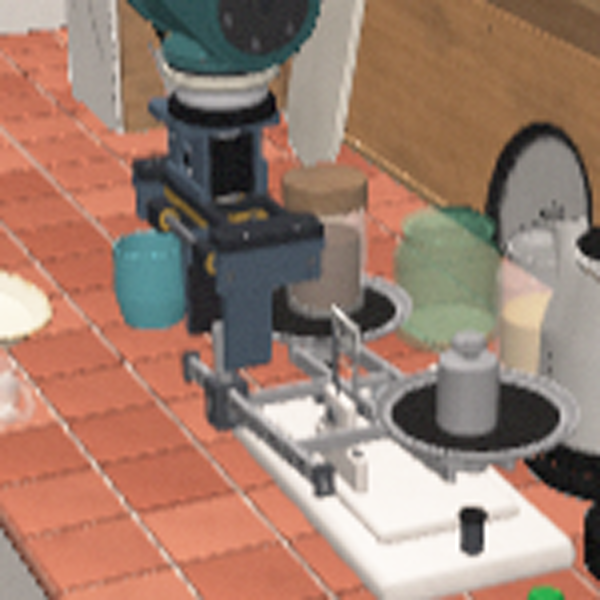

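Emit:
send_rows(
  grip=[0.35,0.35,0.35,0.35,0.35,0.35,0.35,0.35,0.35,0.35],
  linear=[
    [0.05,0,0],
    [0.1,0,0],
    [0.13,0,0],
    [0.155,0,0],
    [0.18,0,0],
    [0.205,0,0],
    [0.23,0,0],
    [0.255,0,0],
    [0.28,0,0],
    [0.31,0,0],
  ],
  yaw=[0,0,0,0,0,0,0,0,0,0],
)

```text
time_s: 14.7
eef_pos: [0.4849, 0.0397, 0.1289]
orientation: [[0.0, -1.0, -0.0], [-1.0, -0.0, 0.0], [-0.0, 0.0, -1.0]]
wrist_force: [-0.2, 2.5, 1.5]
gripper_width: 0.675
```

Emit:
send_rows(
  grip=[0.35,0.35,0.35,0.35,0.35,0.35,0.35,0.35],
  linear=[
    [0.04,0,0],
    [0.08,0,0],
    [0.12,0,0],
    [0.16,0,0],
    [0.2,0,0],
    [0.24,0,0],
    [0.27,0,0],
    [0.28,0,0],
  ],
  yaw=[0,0,0,0,0,0,0,0],
)

```text
time_s: 15.7
eef_pos: [0.4849, 0.0116, 0.1289]
orientation: [[0.0, -1.0, -0.0], [-1.0, -0.0, -0.0], [0.0, 0.0, -1.0]]
wrist_force: [-0.8, 2.5, 1.9]
gripper_width: 0.67
```

Run:
```python
from h import *
s=get_state();p=camera('side');print(s['eef_pos'],s['wrist_force'],s['gripper_width']*91)
cv2.imwrite('pics/s11.png',cv2.resize(cv2.cvtColor(p['color'][120:270,200:350],cv2.COLOR_RGB2BGR),None,fx=4,fy=4,interpolation=cv2.INTER_CUBIC))
```

```text
[0.48491595 0.01161048 0.12889378] [-0.84378078  2.51802595  1.92861259] 60.968828963486956
```

View pics/s11.png

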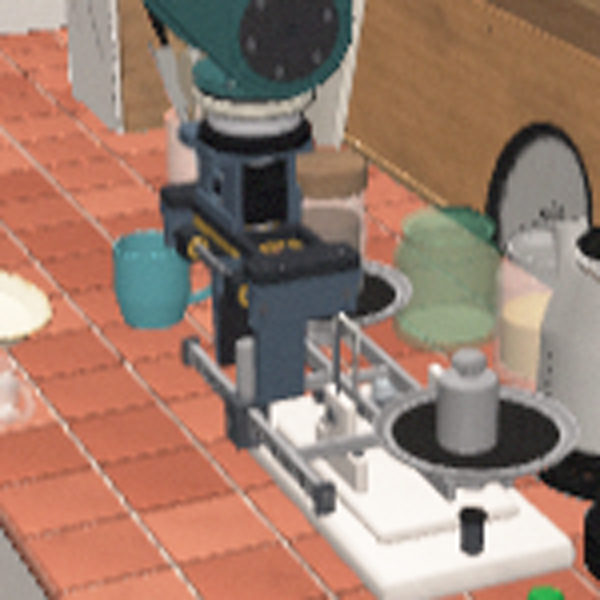

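Emit:
send_rows(
  grip=[0.35,0.35,0.35,0.35,0.35,0.35,0.35,0.35,0.35,0.35],
  linear=[
    [-0.03,0,0],
    [-0.1,0,0],
    [-0.18,0,0],
    [-0.22,0,0],
    [-0.22,0,0],
    [-0.22,0,0],
    [-0.22,0,0],
    [-0.22,0,0],
    [-0.22,0,0],
    [-0.22,0,0],
  ],
  yaw=[0,0,0,0,0,0,0,0,0,0],
)

```text
time_s: 17.0
eef_pos: [0.485, 0.0338, 0.1289]
orientation: [[0.0, -1.0, 0.0], [-1.0, -0.0, 0.0], [-0.0, -0.0, -1.0]]
wrist_force: [0.2, 0.7, 0.4]
gripper_width: 0.673
```

Emit:
send_rows(
  grip=[0.35,0.35,0.35,0.35,0.35,0.35,0.35,0.35,0.35,0.35],
  linear=[
    [0,0,0],
    [0,0,0],
    [0,0,0],
    [0,0,0],
    [0,0,0],
    [0,0,0],
    [0,0,0],
    [0,0,0],
    [0,0,0],
    [0,0,0],
  ],
  yaw=[0,0,0,0,0,0,0,0,0,0],
)

```text
time_s: 18.25
eef_pos: [0.485, 0.0339, 0.129]
orientation: [[0.0, -1.0, 0.0], [-1.0, -0.0, -0.0], [0.0, -0.0, -1.0]]
wrist_force: [0.1, -0.1, -0.5]
gripper_width: 0.675
```

```bash
cat >> h.py <<'E'
def wpos(img,ref='pics/ref_left_side.png',box=(300,200,330,230)):
    """sub-pixel (dx,dy) of the right weight+platter vs left-stop reference"""
    r=cv2.cvtColor(cv2.imread(ref),cv2.COLOR_BGR2GRAY).astype(np.float32)
    g=cv2.cvtColor(img,cv2.COLOR_RGB2GRAY).astype(np.float32)
    x0,y0,x1,y1=box
    T=r[y0:y1,x0:x1]
    S=g[y0-6:y1+22,x0-8:x1+8]
    T=cv2.resize(T,None,fx=8,fy=8,interpolation=cv2.INTER_CUBIC);S=cv2.resize(S,None,fx=8,fy=8,interpolation=cv2.INTER_CUBIC)
    m=cv2.matchTemplate(S,T,cv2.TM_CCOEFF_NORMED);_,v,_,l=cv2.minMaxLoc(m)
    return l[0]/8-8,l[1]/8-6,v
E
python3 - <<'E'
from h import *
s=get_state();p=camera('side');print(s['eef_pos'],s['wrist_force'],s['gripper_width']*91)
save(p,'m1.png')
cv2.imwrite('pics/s12.png',cv2.resize(cv2.cvtColor(p['color'][120:270,200:350],cv2.COLOR_RGB2BGR),None,fx=4,fy=4,interpolation=cv2.INTER_CUBIC))
print(wpos(p['color']),wpos(p['color'],box=(296,200,345,240)))
print(wpos(cv2.cvtColor(cv2.imread('pics/ref_left_side2.png'),cv2.COLOR_BGR2RGB)))
# predicted pixel shift for tilt -0.1..0.1
for th in(-.1,-.05,0,.05,.1):
    print(th,proj(p,[.585,.0185-.13*np.cos(th)+.036*0,.121-.13*np.sin(th)]))
E
```

```text
[0.48500168 0.03385102 0.12896692] [ 0.083759   -0.09475147 -0.48758715] 61.40226817634574
(0.0, 0.0, 0.9984722137451172) (0.0, 0.0, 0.9990573525428772)
(0.0, 0.0, 0.9985427856445312)
-0.1 [316.1024865  224.74272328]
-0.05 [316.12646572 226.98161002]
0 [316.09339862 229.16893614]
0.05 [316.00370041 231.29830249]
0.1 [315.85798631 233.36358851]
```

View pics/s12.png

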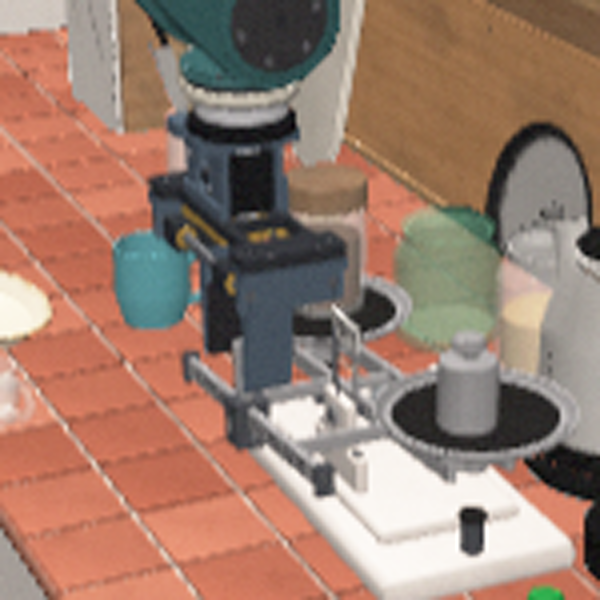

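Emit:
send_rows(
  grip=[0.35,0.35,0.35,0.35,0.35,0.35,0.35,0.35,0.35,0.35],
  linear=[
    [0.06,0,0],
    [0.13,0,0],
    [0.17,0,0],
    [0.2,0,0],
    [0.23,0,0],
    [0.27,0,0],
    [0.31,0,0],
    [0.35,0,0],
    [0.39,0,0],
    [0.42,0,0],
  ],
  yaw=[0,0,0,0,0,0,0,0,0,0],
)

```text
time_s: 19.55
eef_pos: [0.4848, -0.0084, 0.1288]
orientation: [[0.0, -1.0, -0.0], [-1.0, -0.0, -0.0], [0.0, 0.0, -1.0]]
wrist_force: [0.0, 2.0, 0.0]
gripper_width: 0.677
```

Emit:
send_rows(
  grip=[0.35,0.35,0.35,0.35,0.35,0.35,0.35,0.35,0.35,0.35],
  linear=[
    [0,0,0],
    [-0.03,0,0],
    [-0.1,0,0],
    [-0.18,0,0],
    [-0.22,0,0],
    [-0.22,0,0],
    [-0.22,0,0],
    [-0.22,0,0],
    [-0.22,0,0],
    [-0.22,0,0],
  ],
  yaw=[0,0,0,0,0,0,0,0,0,0],
)

```text
time_s: 20.8
eef_pos: [0.4849, 0.0138, 0.1289]
orientation: [[0.0, -1.0, -0.0], [-1.0, -0.0, 0.0], [-0.0, 0.0, -1.0]]
wrist_force: [0.1, 0.5, -0.4]
gripper_width: 0.673
```

Emit:
send_rows(
  grip=[0.35,0.35,0.35,0.35,0.35,0.35,0.35,0.35,0.35,0.35],
  linear=[
    [0,0,0],
    [0,0,0],
    [0,0,0],
    [0,0,0],
    [0,0,0],
    [0,0,0],
    [0,0,0],
    [0,0,0],
    [0,0,0],
    [0,0,0],
  ],
  yaw=[0,0,0,0,0,0,0,0,0,0],
)

```text
time_s: 22.05
eef_pos: [0.4849, 0.0138, 0.1289]
orientation: [[0.0, -1.0, -0.0], [-1.0, -0.0, -0.0], [0.0, 0.0, -1.0]]
wrist_force: [-0.3, 0.4, 0.7]
gripper_width: 0.679
```

Run:
```python
from h import *
s=get_state();p=camera('side');print(s['eef_pos'],s['wrist_force'],s['gripper_width']*91)
save(p,'m2.png')
cv2.imwrite('pics/s13.png',cv2.resize(cv2.cvtColor(p['color'][120:270,200:350],cv2.COLOR_RGB2BGR),None,fx=4,fy=4,interpolation=cv2.INTER_CUBIC))
print(wpos(p['color']),wpos(p['color'],box=(296,200,345,240)))
```

```text
[0.48493356 0.01383373 0.12892131] [-0.28230394  0.41125908  0.73712673] 61.76458008353692
(0.0, 3.25, 0.9582580924034119) (0.125, 3.125, 0.9332011938095093)
```

View pics/s13.png

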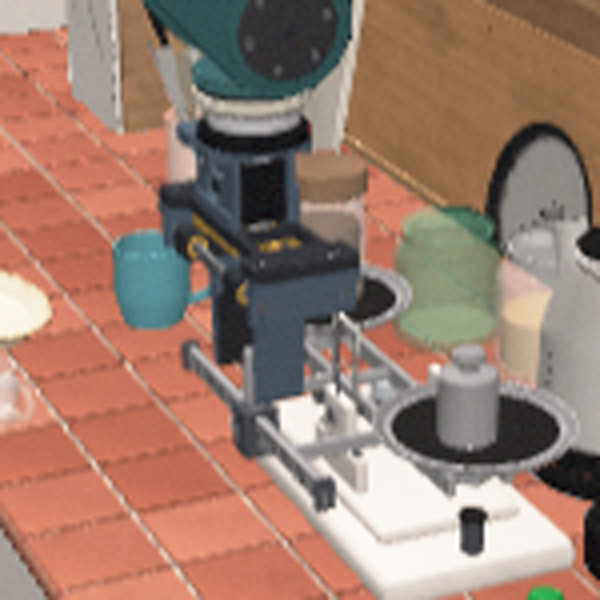

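Emit:
send_rows(
  grip=[0.35,0.35,0.35,0.35,0.35,0.35,0.35,0.35,0.35,0.35],
  linear=[
    [0.06,0,0],
    [0.13,0,0],
    [0.17,0,0],
    [0.19,0,0],
    [0.2,0,0],
    [0.21,0,0],
    [0.22,0,0],
    [0.23,0,0],
    [0.24,0,0],
    [0.25,0,0],
  ],
  yaw=[0,0,0,0,0,0,0,0,0,0],
)

```text
time_s: 23.35
eef_pos: [0.4849, -0.0112, 0.1289]
orientation: [[0.0, -1.0, -0.0], [-1.0, -0.0, 0.0], [-0.0, 0.0, -1.0]]
wrist_force: [-0.1, 2.0, -1.3]
gripper_width: 0.676
```

Run:
```python
from h import *
s=get_state();p=camera('side');print(s['eef_pos'],s['wrist_force'])
print(wpos(p['color']),wpos(p['color'],box=(296,200,345,240)))
```

```text
[ 0.4848724  -0.01115906  0.12889025] [-0.14046342  1.97852153 -1.2913984 ]
(-0.25, 8.75, 0.9243443608283997) (-0.125, 8.25, 0.7829025983810425)
```

Emit:
send_rows(
  grip=[0.35,0.35,0.35,0.35,0.35,0.35,0.35,0.35,0.35,0.35],
  linear=[
    [-0.03,0,0],
    [-0.1,0,0],
    [-0.18,0,0],
    [-0.22,0,0],
    [-0.22,0,0],
    [-0.22,0,0],
    [-0.22,0,0],
    [-0.22,0,0],
    [-0.22,0,0],
    [-0.22,0,0],
  ],
  yaw=[0,0,0,0,0,0,0,0,0,0],
)

```text
time_s: 24.65
eef_pos: [0.485, 0.0108, 0.1289]
orientation: [[0.0, -1.0, 0.0], [-1.0, -0.0, 0.0], [-0.0, -0.0, -1.0]]
wrist_force: [-0.2, -0.1, -0.1]
gripper_width: 0.674
```

Emit:
send_rows(
  grip=[0.35,0.35,0.35,0.35,0.35,0.35,0.35,0.35,0.35,0.35],
  linear=[
    [0,0,0],
    [0,0,0],
    [0,0,0],
    [0,0,0],
    [0,0,0],
    [0,0,0],
    [0,0,0],
    [0,0,0],
    [0,0,0],
    [0,0,0],
  ],
  yaw=[0,0,0,0,0,0,0,0,0,0],
)

```text
time_s: 25.9
eef_pos: [0.485, 0.0108, 0.1289]
orientation: [[0.0, -1.0, 0.0], [-1.0, -0.0, 0.0], [-0.0, -0.0, -1.0]]
wrist_force: [-1.0, 0.3, 0.9]
gripper_width: 0.674
```

Emit:
send_rows(
  grip=[0.35,0.35,0.35,0.35,0.35,0.35],
  linear=[
    [0,0,0],
    [0,0,0],
    [0,0,0],
    [0,0,0],
    [0,0,0],
    [0,0,0],
  ],
  yaw=[0,0,0,0,0,0],
)

```text
time_s: 26.65
eef_pos: [0.4849, 0.0109, 0.1289]
orientation: [[0.0, -1.0, 0.0], [-1.0, -0.0, 0.0], [-0.0, -0.0, -1.0]]
wrist_force: [0.1, -0.6, -0.0]
gripper_width: 0.676
```

Run:
```python
from h import *
s=get_state();p=camera('side');print(s['eef_pos'],s['wrist_force'])
save(p,'m3.png')
print(wpos(p['color']),wpos(p['color'],box=(296,200,345,240)))
# model check via ECC on the weight patch
ref=cv2.cvtColor(cv2.imread('pics/ref_left_side.png'),cv2.COLOR_BGR2GRAY)
for f in ('m2.png','m3.png'):
    g=cv2.cvtColor(cv2.imread('pics/'+f),cv2.COLOR_BGR2GRAY)
    d0=wpos(cv2.cvtColor(cv2.imread('pics/'+f),cv2.COLOR_BGR2RGB))[1]
    for (x0,y0,x1,y1) in((304,202,326,229),(294,205,345,238)):
        W=np.float32([[1,0,0],[0,1,d0]])
        cc,W=cv2.findTransformECC(ref[y0:y1,x0:x1],g[y0:,x0:],W,cv2.MOTION_TRANSLATION,(3,200,1e-6),None,1)
        print(f,W[:,2],cc)
cv2.imwrite('pics/s14.png',cv2.resize(cv2.cvtColor(p['color'][120:270,200:350],cv2.COLOR_RGB2BGR),None,fx=4,fy=4,interpolation=cv2.INTER_CUBIC))
```

```text
[0.4849482  0.01086221 0.12893367] [ 0.12631373 -0.62109392 -0.03641737]
(0.0, 4.25, 0.9514301419258118) (0.125, 4.0, 0.9137862920761108)
m2.png [-0.08040284  3.3089802 ] 0.9495766492130339
m2.png [0.13937585 3.1246054 ] 0.9417497060029061
m3.png [-0.11186928  4.339169  ] 0.9416948868535283
m3.png [0.10981663 4.12476   ] 0.929063046991184
```

View pics/s14.png

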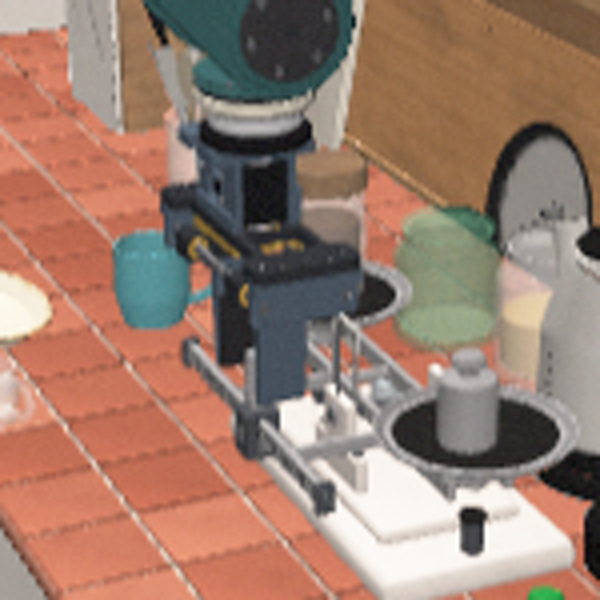

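Emit:
send_rows(
  grip=[0.35,0.35,0.35,0.35],
  linear=[
    [0,0,-0.2],
    [0,0,-0.7],
    [0,0,-1],
    [0,0,-1],
  ],
  yaw=[0,0,0,0],
)

```text
time_s: 27.2
eef_pos: [0.4862, 0.0108, 0.2312]
orientation: [[0.0, -1.0, 0.004], [-1.0, -0.0, -0.0], [0.0, -0.004, -1.0]]
wrist_force: [0.4, -0.2, -0.6]
gripper_width: 0.676
```

Emit:
send_rows(
  grip=[0.35,0.35,0.35,0.35,0.35,0.35,0.35,0.35],
  linear=[
    [0,0,-0.4],
    [0,0,-0.8],
    [0,0,-1],
    [0,0,-1],
    [0,0,-1],
    [0,0,-1],
    [0,0,-1],
    [0,0,-1],
  ],
  yaw=[0,0,0,0,0,0,0,0],
)

```text
time_s: 28.2
eef_pos: [0.4849, 0.0108, 0.3286]
orientation: [[0.0, -1.0, -0.001], [-1.0, -0.0, 0.0], [-0.0, 0.001, -1.0]]
wrist_force: [0.2, 0.2, -0.8]
gripper_width: 0.674
```

Run:
```python
from h import *
s=get_state();print(s['eef_pos'],s['wrist_force'],s['time_s'])
p=camera('side');save(p,'m4.png')
print(wpos(p['color']),wpos(p['color'],box=(296,200,345,240)))
r0=cv2.cvtColor(cv2.imread('pics/ref_left_side.png'),cv2.COLOR_BGR2GRAY)
r6=cv2.cvtColor(cv2.imread('pics/side0.png'),cv2.COLOR_BGR2GRAY)
g=cv2.cvtColor(p['color'],cv2.COLOR_RGB2GRAY)
def ecc(ref,b,d):
    x0,y0,x1,y1=b
    W=np.float32([[1,0,8],[0,1,d+10]])
    cc,W=cv2.findTransformECC(ref[y0:y1,x0:x1],g[y0-10:y1+14,x0-8:x1+8],W,cv2.MOTION_TRANSLATION,(3,300,1e-6),None,1)
    return W[:,2]-[8,10],cc
for b,d in(((304,202,326,229),4.3),((294,205,345,238),4.2),((268,178,292,204),-4),((258,190,305,206),-4)): print(b,ecc(r0,b,d))
for th in(-.1,0,.1): print(th,'R',proj(p,[.583,.0185-.13,.121-.13*th]),'L',proj(p,[.598,.0185+.13,.121+.13*th]))
cv2.imwrite('pics/s15.png',cv2.resize(cv2.cvtColor(p['color'][120:320,220:420],cv2.COLOR_RGB2BGR),None,fx=3,fy=3,interpolation=cv2.INTER_CUBIC))
```

```text
[0.48486801 0.01084661 0.3285941 ] [ 0.18282718  0.15980704 -0.79005191] 28.2
(0.0, 4.25, 0.9488723874092102) (0.125, 4.0, 0.9131292104721069)
(304, 202, 326, 229) (array([-0.13009167,  4.32596684]), 0.9412535089224771)
(294, 205, 345, 238) (array([0.0978508 , 4.10765934]), 0.9284485357237352)
(268, 178, 292, 204) (array([-0.2246623 , -4.02913713]), 0.6841021658516877)
(258, 190, 305, 206) (array([-0.15499067, -3.88989878]), 0.8742634107054618)
-0.1 R [315.55521033 224.97346122] L [280.32235216 197.76269193]
0 R [315.43429252 229.3107344 ] L [280.30891284 193.9085199 ]
0.1 R [315.3143074  233.61455237] L [280.29538293 190.02836967]
```

View pics/s15.png

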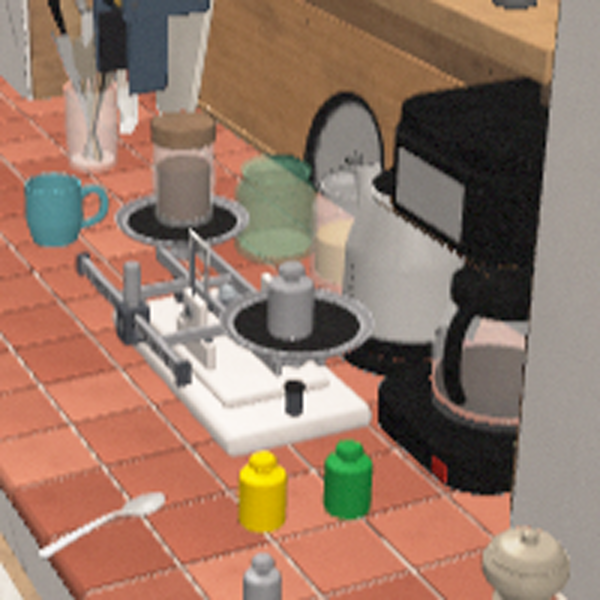

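```bash
python3 -c "
from h import *
s=get_state();print(s['wrist_force'],s['time_s']);print(hand_in())"
```

```text
[ 0.19797498 -0.46437454  0.72992494] 28.25
the job is handed in; nothing more can be done
None
```

The balance now floats level, with the 500 g steel weight on the right platter and the jar still on the left. I handed the job in at about 28 s; no verdict came back.

**Placing the weight:** I lowered it in 1 mm steps and let go once it stood on the platter. Net wrist readings stayed below about 5 N then.

**Setting the poise:** I pushed the knob about 60 mm to the right in three pushes. The readings I got during the pushes were about 2 to 3 N along the bar. After each push I backed the fingers off about 22 mm and let the beam settle before judging it.

**Last checks, with the arm clear at 0.33 m:**

| Platter | Shift from the jar-down stop (px) | Expected at level (px) |
|---|---|---|
| Right | +4.1 to +4.3 | +4.34 |
| Left | −3.9 to −4.0 | −3.85 |

- **Level:** the two platters lean slightly opposite ways, so I put the beam within about 0.005 rad of level. The left-platter fit was weaker than the right (match 0.68 to 0.87 against about 0.94).
- **Surroundings:** in the last side picture the jar is in place and nothing in view looked disturbed. I took no final top picture, so I did not recheck what the side camera misses.

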